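Walk the bench power supply into its dock

TASK

Walk the heavy grey power supply forward across the bench into its dock, nudging its two rear corners in turn, until it sits square between the rails and holds both sprung contact plungers at the back of the dock pushed in. Never push on it with more than 20 newtons (shoving the whole case at once takes more), keep it flat on its feet, and leave the other things on the bench where they are.

Things in the scene. Friction and masses are not known exactly. Their poses are not given: they have to be found in the camera images.
- psu_center (a point): Centre of the power supply, 28 mm above the bench: flat grey steel case 80 mm deep (x), 180 wide (y), top 51 mm up, on four feet (22 mm fore and aft, 68 mm to the sides); 3.6 kg. x points to its leading face (into the dock), y left. Pushed at the middle it takes 20 N or more; pushed at one rear corner it gives at 12 to 17 N, turning about its far end, which slips back a little.
- psu_front (a point): Middle of the leading (far) face of the power supply, 40 mm ahead of its centre, 22 mm above the bench. Same axes.
- bumper_left (a point): Rearmost point of the round knob-like bumper (ball of smooth, slippery, slightly soft black plastic, 26 mm across, half sunk in the case) at the left (+y) rear corner, the place to push: 48 mm behind and 80 mm left of the centre, 21 mm above the bench. It stands 8 mm out from the case's rear face. Axes of the case.
- bumper_right (a point): The same on the right rear corner (-y side), 80 mm right of the centre.
- dock: Aluminium dock, no floor, open towards the robot: two rails 22 mm high, inner faces 99 mm either side of the middle line, straight for 62 mm, before that 35 mm of flared mouth. Origin on the bench, on the middle line, where the straight part begins; x points into the bay, y left. The black stop block at its back is set differently each time: untouched plunger tips 46 to 56 mm beyond the origin.
- plunger_left (a joint): Left brass plunger of the stop block, 60 mm left of the middle line, 22 mm above the bench: 0 when untouched, grows in metres as it is pushed in, to 0.010 at its hard end. Spring of 0.5 N per mm; the case stays where it is left against it. It must stay in by more than 0.003.
- plunger_right (a joint): Right plunger, 60 mm right of the middle line; the same.
- small_box_4: Bystander: small blue carton 100x68x45 mm, left of the dock; origin under its centre. Leave alone.
- small_box_3: Bystander: small brown carton 65x110x40 mm, on the left; origin under its centre. Leave alone.
- note_pad: Bystander: pad of notes 76x76x14 mm, on the right; origin under its centre. Leave alone.

How it is judged:
By the outcome, as a careful person would: the job done as asked, in the order asked, and still so for the second after the job is handed in, with the robot touching nothing.
It also fails if it takes over 72 s, if anything falls off the work surface, if the arm or the gripper's body presses on something with over 40 N, if the wrist force passes 120 N, or if a joint passes its speed limit or range.

ROBOT

A 6-joint arm with a two-finger parallel gripper is mounted at the origin on a cart in front of the work surface, level with it; the furniture and walls round the work are solid. World frame = base frame: x ahead of the robot, y to its left, z up, the work surface at z = 0. Lengths are in m, angles in degrees, forces in N, time in s.
With the tool pointing down it reaches from about 0.25 to 0.725 m from the base axis. Payload 9.7 kg.
Tool frame: the origin (TCP) lies where the fingers leave the gripper's body, on its centre line; the fingertips stand 73 mm ahead of it and the grasp point (between the pads) lies 54 mm ahead of it; y points along the fingers, x is the direction in which the jaws open and shut, and the axes are right-handed (so a half turn about y gives the same grasp; the last joint's range is limited). The gripper opens to 85 mm and grips with 20 to 120 N. Pads are 22 mm wide; open, the fingers measure 114 mm over their backs; the gripper's body (76 mm by 85 mm) begins 54 mm behind the grasp point. The pads swing forward as they close: fully open they stand 13 mm farther back than shut.
Start: joints at [75.516, 4.979, 10.078, 95.1, 0, 90], TCP at [0.138, 0.533, 0.304] pointing down, gripper open.
Joint ranges: [-179.16, 179.16], [-48.56, 103.87], [-65.8, 70.77], [-126.05, 130.52], [-82.76, 87.17], [-180, 180]. Speed limits (degrees/s): [127.2, 127.2, 147.25, 180, 180, 180].

INTERFACE

Orientations are given as [roll, pitch, yaw] about the fixed x, y, z axes, in that order (R = Rz(yaw) Ry(pitch) Rx(roll)).
In Python, from workcell import sensors, imaging, bot, models gives the robot as it stands.
- The arm moves only by the tool arm_command, never from a script. Its argument "rows" is one flat list of numbers, 7 for each row, row after row: the shift along the tool's x, y, z in cm, then the turn, a rotation vector about the tool's x, y, z in degrees, then the gripper's target within -1 to 1 (fully open at 1, half-way at 0, shut at -1). A call has 1 to 12 rows; each row is the pose to reach, as a shift and turn from the pose commanded when the call began, along the tool's axes at that moment; what a row does not reach only later rows make up. A row lasts 1/12 s, in which the tool goes at most 41.7 mm and 7.16 degrees, less where a joint would pass 70% of its speed; a pose out of reach is approached as far as the arm can. A call with a gripper value outside its range is refused whole. The fingers move at their own pace and stop on an object; "force" is the grip in N (left out, the last holds). Time passes only in rows, so rows that repeat a pose let the fingers close. It gives the time, the measured TCP pose, the force and the opening at its end, in the units of the state.
- sensors.get_obs(): the state, without advancing time (a new reading comes with each control period).
- imaging.camera(name): name is "side" or "top"; returns a dict with "pixels" (480x640x3 uint8, blue, green, red), "z_map" (480x640 float32, m along the optical axis (not along the pixel's ray), 0 where there is no reading), "camera_matrix" (3x3 intrinsics, pixels), "world_from_camera" (4x4, takes a point from camera to world coordinates). Camera axes: x right, y up, looking along -z (the intrinsics and any distortion apply to the point x, -y, -z); pixel columns grow to the right and rows downward; lengths in m; the calibration is good to about 2 mm. A picture is of the moment at which its call begins.
- bot.job_done(): hands the job in, once; it reports no verdict.
Trained networks look in the newest picture that a camera, given by its name, has taken for a name from the list of things; names that differ only in an ending like _2 or _b are one class to them, and where a whole thing is asked for, a point or a joint stands for the part that bears it (a point fixed in the world has none). Each returns a list of dicts, best first, with "conf" (0 to 1); they miss things now and then, are a little off and sometimes report something else, mostly with a low value. They report only what shows in the picture. A call takes as long as a camera call.
- models.search_frame(thing, camera): "extent" ([centre column, centre row, width, height] in pixels, round what is visible of it).
- models.spot_point(thing, camera): "location" ([column, row] in pixels: a listed point, or the origin of a listed thing).
The state is a dict: "time": time; "q": joint angles; "qd": joint speeds; "joint_efforts": joint torques, N m; "ee_pos": TCP position; "tcp_rot": TCP orientation; "wrist_force": force on the tool from outside, world axes, zero at the start; "torque": the same for the moment, N m; "opening": finger opening in m.
Only numpy, scipy, OpenCV 4.12 (cv2) and the standard library are available. Lean on these libraries where they do the work, as an engineer would, in place of code of your own. Each camera call takes 0.05 s, during which the arm holds its last target.

## Working session

There is one attempt and no reset: what is moved stays moved. The work goes in short steps, Python scripts to look and compute and a tool call to move; the robot and the scene stay as the last step left them, time stands still between calls to the robot, and variables do not carry over. Pictures are saved under pics/ and viewed, and the job is handed in when it is done.

Besides the shell and the picture viewer there is one more tool, called after ">>>" as name(argument=value, ...) on one line, values as JSON. arm_command: Moves the arm, as the interface text tells. Its arguments: {"type":"object","properties":{"rows":{"type":"array","items":{"type":"number"}},"force":{"type":"number"}},"required":["rows"]}

```bash
mkdir -p pics; ls
cat > h.py <<'E'
import numpy as np, cv2
from workcell import sensors, imaging, bot, models
def w2p(c,P):
    T=np.linalg.inv(c["world_from_camera"]);P=np.atleast_2d(P)
    p=(T[:3,:3]@P.T).T+T[:3,3]
    p=p*[1,-1,-1]; u=(c["camera_matrix"]@p.T).T
    return u[:,:2]/u[:,2:]
def ray(c,uv):
    d=np.linalg.inv(c["camera_matrix"])@[uv[0],uv[1],1]; d=d*[1,-1,-1]
    T=c["world_from_camera"]; return T[:3,3],T[:3,:3]@d
def atz(c,uv,z):
    o,d=ray(c,uv); return o+d*(z-o[2])/d[2]
def cloud(c):
    z=c["z_map"]; v,u=np.mgrid[:480,:640]
    K=np.linalg.inv(c["camera_matrix"])
    p=np.stack([u,v,np.ones_like(u)],-1)@K.T*z[...,None]*[1,-1,-1]
    T=c["world_from_camera"]; return p@T[:3,:3].T+T[:3,3]
E
python3 - <<'E'
from h import *
print(sensors.get_obs())
for n in("side","top"):
    c=imaging.camera(n); cv2.imwrite(f"pics/{n}0.png",c["pixels"]); print(n,c["camera_matrix"],c["world_from_camera"],[k for k in c])
    for t in ["psu_center","psu_front","bumper_left","bumper_right","dock","plunger_left","plunger_right"]:
        for r in models.spot_point(t,n)[:2]: print(t,r, atz(c,r["location"],{"psu_center":.028,"dock":0}.get(t,.022)).round(4))
E
```

```text
pics
{'time': 0.0, 'q': array([ 7.55141161e+01,  5.01266121e+00,  1.00342737e+01,  9.50982332e+01,
       -9.65325691e-04,  9.00004724e+01]), 'qd': array([ 0.04156088,  0.09733658, -0.04277806,  0.07719482,  0.03281898,
       -0.09925396]), 'joint_efforts': array([-1.60293890e-03, -5.20380235e+01,  4.64810300e+01,  1.61416736e-02,
       -1.62876981e-04, -1.64419390e-06]), 'ee_pos': array([0.13755086, 0.53239651, 0.3031664 ]), 'tcp_rot': array([-9.00009660e+01,  7.66206726e-02,  7.55136438e+01]), 'wrist_force': array([-0.73741992, -0.35501586, -0.84627595]), 'torque': array([-0.04211296,  0.03850623,  0.03101798]), 'opening': 0.08539221853573195}
side [[489.78718446   0.         320.92741396]
 [  0.         489.78718446 243.22574388]
 [  0.           0.           1.        ]] [[ 0.99966435 -0.02503266  0.00667434  0.59209521]
 [ 0.02064198  0.61393467 -0.7890869  -0.87720814]
 [ 0.01565533  0.78895982  0.61424532  0.66662356]
 [ 0.          0.          0.          1.        ]] ['pixels', 'z_map', 'camera_matrix', 'world_from_camera']
psu_center {'location': [283.5, 254.2], 'conf': 0.6} [ 0.5089 -0.0967  0.028 ]
psu_front {'location': [307.6, 258.1], 'conf': 0.89} [ 0.5587 -0.1001  0.022 ]
bumper_left {'location': [269.4, 231.0], 'conf': 0.65} [ 0.4705 -0.0098  0.022 ]
bumper_right {'location': [254.9, 278.5], 'conf': 0.8} [ 0.4584 -0.1666  0.022 ]Traceback (most recent call last):
  File "<stdin>", line 6, in <module>
ValueError: it knows: bumper_left, bumper_right, dock, note_pad, psu_center, psu_front, small_box
```

Run:
```python
from h import *
for n in("side","top"):
    c=imaging.camera(n); cv2.imwrite(f"pics/{n}1.png",c["pixels"]); print(n,c["world_from_camera"].round(3).tolist())
    for t in ["psu_center","psu_front","bumper_left","bumper_right","dock"]:
        for r in models.spot_point(t,n)[:2]: print(t,r, atz(c,r["location"],{"psu_center":.028,"dock":0}.get(t,.022)).round(4))
```

```text
side [[1.0, -0.025, 0.007, 0.592], [0.021, 0.614, -0.789, -0.877], [0.016, 0.789, 0.614, 0.667], [0.0, 0.0, 0.0, 1.0]]
psu_center {'location': [283.1, 254.0], 'conf': 0.68} [ 0.508  -0.0961  0.028 ]
psu_front {'location': [304.9, 257.8], 'conf': 0.55} [ 0.5531 -0.0994  0.022 ]
bumper_left {'location': [268.4, 229.5], 'conf': 0.81} [ 0.4677 -0.0043  0.022 ]
bumper_right {'location': [255.4, 281.5], 'conf': 0.94} [ 0.4604 -0.1752  0.022 ]
top [[0.01, 0.997, -0.077, 0.52], [-1.0, 0.012, 0.02, -0.082], [0.021, 0.077, 0.997, 0.943], [0.0, 0.0, 0.0, 1.0]]
psu_center {'location': [322.1, 277.4], 'conf': 0.78} [ 0.5132 -0.0947  0.028 ]
psu_front {'location': [324.2, 257.8], 'conf': 0.73} [ 0.5517 -0.0985  0.022 ]
psu_front {'location': [363.3, 304.0], 'conf': 0.15} [ 0.462  -0.1762  0.022 ]
bumper_left {'location': [281.6, 300.6], 'conf': 0.84} [ 0.4671 -0.0161  0.022 ]
bumper_right {'location': [363.3, 305.0], 'conf': 0.73} [ 0.46   -0.1762  0.022 ]
bumper_right {'location': [464.7, 258.3], 'conf': 0.22} [ 0.5538 -0.3775  0.022 ]
```

View pics/side0.png

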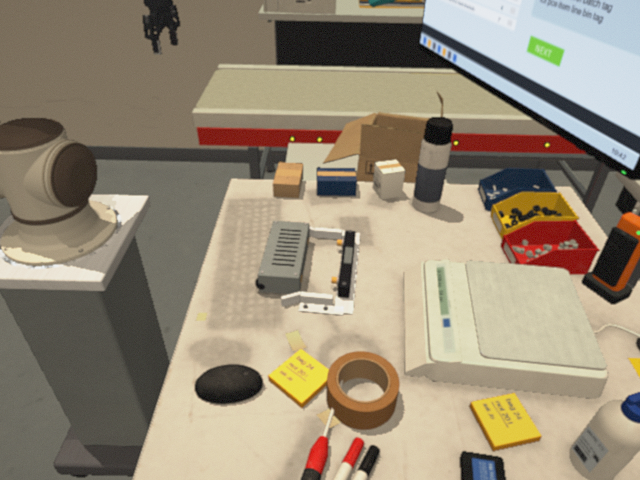

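View pics/top1.png

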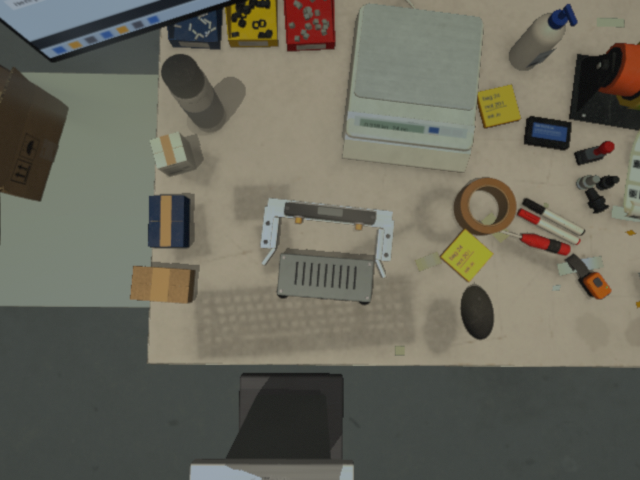

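Run:
```python
from h import *
c=imaging.camera("top"); P=cloud(c); img=c["pixels"]
cv2.imwrite("pics/crop.png",cv2.resize(img[185:320,240:420],None,fx=4.4,fy=4.4,interpolation=cv2.INTER_CUBIC))
s=imaging.camera("side"); cv2.imwrite("pics/crops.png",cv2.resize(s["pixels"][210:325,240:380],None,fx=5,fy=5,interpolation=cv2.INTER_CUBIC))
sub=(P[...,0]>.42)&(P[...,0]<.72)&(P[...,1]>-.25)&(P[...,1]<.06)
z=P[...,2]
print(np.histogram(z[sub],bins=np.arange(-.01,.07,.004)))
m=(sub&(z>.043)&(P[...,0]<.58)).astype(np.uint8)
p=P[m>0]; print(p.mean(0),p[:,:2].min(0),p[:,:2].max(0)); 
r=cv2.minAreaRect((p[:,:2]*1000).astype(np.float32)); print(r)
# side
Q=cloud(s); m2=(Q[...,2]>.044)&(Q[...,0]>.42)&(Q[...,0]<.575)&(Q[...,1]>-.25)&(Q[...,1]<.06)
q=Q[m2];print(q.mean(0),cv2.minAreaRect((q[:,:2]*1000).astype(np.float32)))
```

```text
(array([    0,  1042, 11359,  3897,   379,    48,    46,   257,   340,
         123,   143,   700,   276,    72,  1054,  2766,   106,     0,
           0]), array([-0.01 , -0.006, -0.002,  0.002,  0.006,  0.01 ,  0.014,  0.018,
        0.022,  0.026,  0.03 ,  0.034,  0.038,  0.042,  0.046,  0.05 ,
        0.054,  0.058,  0.062,  0.066]))
[ 0.51477454 -0.09593085  0.25971154] [ 0.46906317 -0.19196463] [ 0.55907548 -0.00884807]
((513.2422485351562, -100.56416320800781), (179.82012939453125, 80.2762222290039), 86.03950500488281)
[ 0.51194807 -0.11214543  0.05114177] ((511.5121765136719, -102.04390716552734), (182.50967407226562, 80.739501953125), 86.242431640625)
```

View pics/crop.png

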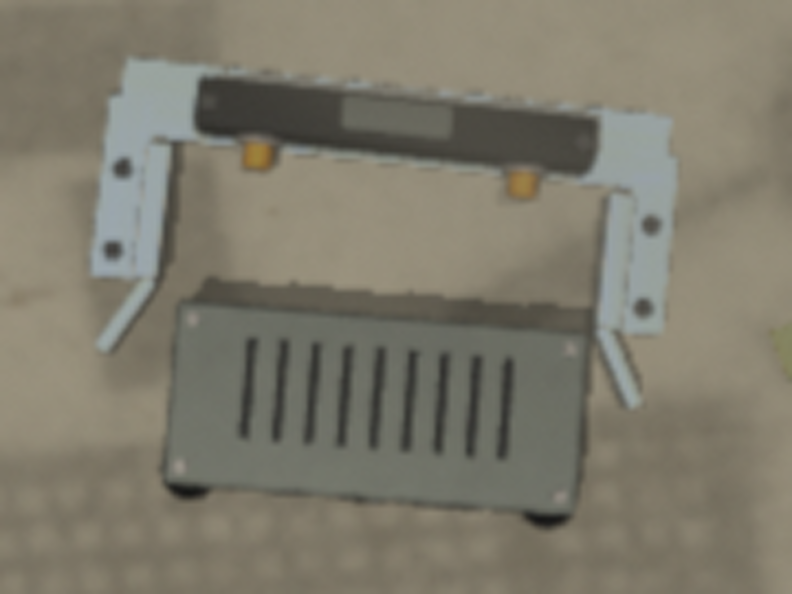

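View pics/crops.png

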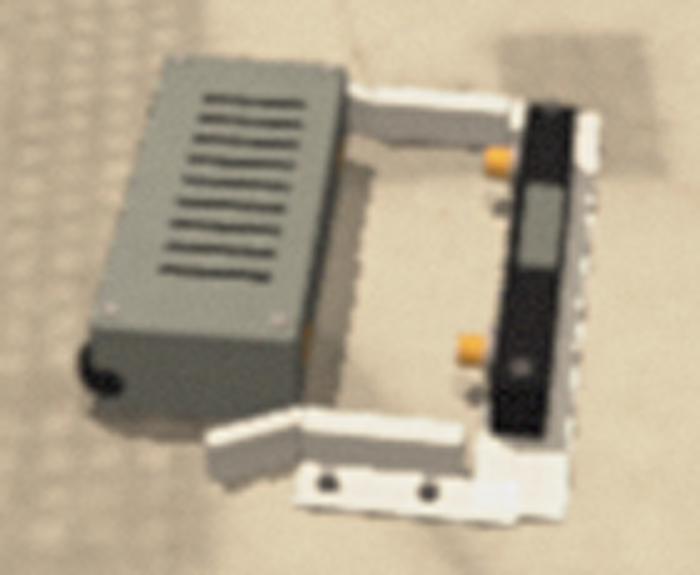

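```bash
cat > geo.py <<'E'
from h import *
def refine(n=3): pass
E
python3 - <<'E'
from h import *
c=imaging.camera("top"); s=imaging.camera("side")
def cp(u,v): return (u/4.4+240-.4,v/4.4+185-.4)
def cs(u,v): return (u/5+240-.4,v/5+210-.4)
for n,(u,v),z in [("Lstart",(157,280),.022),("Rstart",(600,330),.022),("blockL",(195,132),.03),("blockR",(592,177),.03),("plL",(257,170),.022),("plR",(520,199),.022),("flL",(100,350),.022),("flR",(632,408),.022)]:
    print(n,atz(c,cp(u,v),z).round(4))
for n,(u,v),z in [("plL",(485,163),.022),("plR",(458,349),.022),("Rstart",(300,408),.022),("flR",(207,436),.022),("Lst",(350,90),.022)]:
    print("side",n,atz(s,cs(u,v),z).round(4))
for r in models.spot_point("dock","top")[:2]+models.search_frame("dock","top")[:1]: print(r)
for r in models.spot_point("dock","side")[:2]: print(r, atz(s,r["location"],0))
for r in models.spot_point("dock","top")[:2]: print(r, atz(c,r["location"],0))
# color-based plunger
for cc in (c,s):
    hsv=cv2.cvtColor(cc["pixels"],cv2.COLOR_BGR2HSV); m=cv2.inRange(hsv,(8,130,100),(25,255,255))
    n,l,st,ce=cv2.connectedComponentsWithStats(m)
    for i in range(1,n):
        if 225<ce[i][0]<410 and 190<ce[i][1]<320: print(st[i],ce[i],atz(cc,ce[i],.024).round(4))
E
```

```text
Lstart [ 0.5695 -0.0019  0.022 ]
Rstart [ 0.5493 -0.2009  0.022 ]
blockL [ 0.6355 -0.0183  0.03  ]
blockR [ 0.6175 -0.1961  0.03  ]
plL [ 0.6196 -0.0459  0.022 ]
plR [ 0.608  -0.1646  0.022 ]
flL [0.5379 0.023  0.022 ]
flR [ 0.5145 -0.2154  0.022 ]
side plL [ 0.6187 -0.0441  0.022 ]
side plR [ 0.6076 -0.1635  0.022 ]
side Rstart [ 0.5476 -0.1992  0.022 ]
side flR [ 0.5136 -0.2157  0.022 ]
side Lst [0.5586 0.0067 0.022 ]
{'extent': [328.4, 238.8, 128.8, 79.0], 'conf': 0.81}
[296 218   6   5  27] [298.22222222 219.96296296] [ 0.6259 -0.0463  0.024 ]
[356 225   5   4  17] [358.35294118 226.52941176] [ 0.6144 -0.1655  0.024 ]
[281 194   1   1   1] [281. 194.] [0.4834 0.1404 0.024 ]
[337 240   5   5  24] [339.08333333 241.91666667] [ 0.624  -0.0455  0.024 ]
[332 277   5   6  26] [333.69230769 279.42307692] [ 0.6124 -0.1656  0.024 ]
```

>>> arm_command(rows=[-30.9,0,-22,0,85,0,-1,-30.9,0,-22,0,85,0,-1,-30.9,0,-22,0,85,0,-1,-30.9,0,-22,0,85,0,-1,-30.9,0,-22,0,85,0,-1,-30.9,0,-22,0,85,0,-1,-30.9,0,-22,0,85,0,-1,-30.9,0,-22,0,85,0,-1,-30.9,0,-22,0,85,0,-1,-30.9,0,-22,0,85,0,-1,-30.9,0,-22,0,85,0,-1,-30.9,0,-22,0,85,0,-1], force=60)

```text
time: 2.3
ee_pos: [0.2737, 0.1772, 0.3042]
tcp_rot: [-90.0, -0.0, -10.1]
wrist_force: [0.0, 0.0, 0.1]
opening: -0.0004
```

>>> arm_command(rows=[19.3,15,-33,0,86.1,0,-1,19.3,15,-33,0,86.1,0,-1,19.3,15,-33,0,86.1,0,-1,19.3,15,-33,0,86.1,0,-1,19.3,15,-33,0,86.1,0,-1,19.3,15,-33,0,86.1,0,-1,19.3,15,-33,0,86.1,0,-1,19.3,15,-33,0,86.1,0,-1,19.3,15,-33,0,86.1,0,-1,19.3,15,-33,0,86.1,0,-1,19.3,15,-33,0,86.1,0,-1,19.3,15,-33,0,86.1,0,-1])

```text
time: 3.3
ee_pos: [0.4089, -0.1805, 0.1525]
tcp_rot: [-90.1, 0.0, -96.0]
wrist_force: [-0.2, 1.2, 0.7]
opening: 0.0002
```

```bash
cat > psu.py <<'E'
from h import *
YAW=np.radians(-5.6); O=np.array([.5596,-.1003]); R=np.array([[np.cos(YAW),-np.sin(YAW)],[np.sin(YAW),np.cos(YAW)]])
def rect(c):
    P=cloud(c); m=(c["z_map"]>0)&(P[...,2]>.046)&(P[...,2]<.056)&(P[...,0]>.43)&(P[...,0]<.64)&(P[...,1]>-.23)&(P[...,1]<.03)
    m=cv2.morphologyEx(m.astype(np.uint8),cv2.MORPH_CLOSE,np.ones((3,3)))
    n,l,st,_=cv2.connectedComponentsWithStats(m)
    k=1+np.argmax(st[1:,4]); q=P[(l==k)&(P[...,2]>.04)&(P[...,2]<.06)]
    (cx,cy),(w,h),a=cv2.minAreaRect((q[:,:2]*1000).astype(np.float32))
    if w<h: w,h,a=h,w,a+90
    a=(a-90+90)%180-90
    return np.array([cx,cy])/1000,w,h,a
def dock(p): return R.T@(np.asarray(p)-O)
def show(name=None,cams=("top","side")):
    for n in cams:
        c=imaging.camera(n); p,w,h,a=rect(c); d=dock(p)*1000
        rel=a-np.degrees(YAW)
        ra=np.radians(a);Ra=np.array([[np.cos(ra),-np.sin(ra)],[np.sin(ra),np.cos(ra)]])
        bl=p+Ra@[-.048,.08]; br=p+Ra@[-.048,-.08]
        print(n,"ctr",p.round(4),"wh %.0f %.0f yaw %.2f"%(w,h,a),"| dock x %.1f y %.1f rel %.2f front x %.1f"%(d[0],d[1],rel,d[0]+40),"| BL",(dock(bl)*1000).round(1),"BR",(dock(br)*1000).round(1))
        if name: 
            im=c["pixels"]; im=im[180:330,230:420] if n=="top" else im[190:330,220:400]
            cv2.imwrite(f"pics/{name}_{n}.png",cv2.resize(im,None,fx=4,fy=4,interpolation=cv2.INTER_CUBIC))
    o=sensors.get_obs(); e=o["ee_pos"]; print("t %.2f"%o["time"],"tcp",e.round(4),"dock",(dock(e[:2])*1000).round(1),"rot",o["tcp_rot"].round(2),"F",o["wrist_force"].round(1))
E
python3 -c "
from psu import *
show('a')"
```

```text
top ctr [ 0.5134 -0.1005] wh 180 80 yaw -3.95 | dock x -45.9 y -4.7 rel 1.65 front x -5.9 | BL [-96.2  73.9] BR [-91.6 -86. ]
side ctr [ 0.5117 -0.1011] wh 183 80 yaw -3.89 | dock x -47.6 y -5.5 rel 1.71 front x -7.6 | BL [-98.  73.] BR [-93.2 -86.9]
t 3.40 tcp [ 0.4091 -0.1794  0.1535] dock [-142.1  -93.4] rot [-9.005e+01  2.000e-02 -9.562e+01] F [-0.1  0.2  0.6]
```

>>> arm_command(rows=[-0.7,3,0,0,0,0,-1,-0.7,6.2,0,0,0,0,-1,-0.7,6.2,0,0,0,0,-1,-0.7,6.2,0,0,0,0,-1])

```text
time: 3.73
ee_pos: [0.4091, -0.1713, 0.0915]
tcp_rot: [-90.1, 0.0, -95.2]
wrist_force: [0.8, -0.7, 0.4]
opening: 0.0001
```

```bash
python3 -c "
from psu import *
show('b')
c=imaging.camera('side');P=cloud(c)
m=(P[...,0]<.45)&(P[...,0]>.36)&(P[...,1]>-.22)&(P[...,1]<-.15)&(P[...,2]<.085)&(c['z_map']>0)&(P[...,2]>.008)
q=P[m];print(len(q),q.min(0),q.max(0))
b=cv2.resize(c['pixels'][200:330,200:330],None,fx=5,fy=5,interpolation=cv2.INTER_CUBIC);cv2.imwrite('pics/b2.png',b)
"
```

```text
top ctr [ 0.5134 -0.1004] wh 180 80 yaw -3.95 | dock x -45.9 y -4.6 rel 1.65 front x -5.9 | BL [-96.2  74. ] BR [-91.6 -85.9]
side ctr [ 0.5117 -0.1011] wh 183 80 yaw -3.63 | dock x -47.6 y -5.5 rel 1.97 front x -7.6 | BL [-98.3  72.8] BR [-92.9 -87.1]
t 3.83 tcp [ 0.4106 -0.1721  0.0938] dock [-141.3  -86. ] rot [-8.989e+01 -4.000e-02 -9.530e+01] F [ 0.4 -0.3  0.1]
249 [ 0.39299935 -0.21714058  0.02223489] [ 0.42354808 -0.15118855  0.08480911]
```

View pics/b2.png

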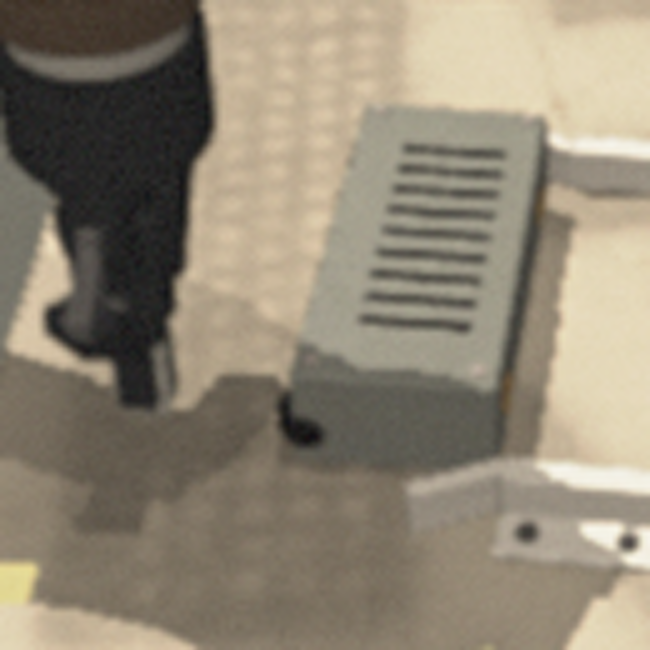

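>>> arm_command(rows=[0,0.9,0.8,0,0,0,-1,0,0.9,1.8,0,0,0,-1,0,0.9,2.8,0,0,0,-1,0,0.9,3.2,0,0,0,-1,0,0.9,3.3,0,0,0,-1,0,0.9,3.4,0,0,0,-1])

```text
time: 4.38
ee_pos: [0.4441, -0.1752, 0.0828]
tcp_rot: [-90.0, 0.0, -95.4]
wrist_force: [-0.5, 0.8, 0.4]
opening: 0.0
```

```bash
python3 -c "
from psu import *
show('c')"
```

```text
top ctr [ 0.5134 -0.1005] wh 180 80 yaw -3.96 | dock x -45.9 y -4.7 rel 1.64 front x -5.9 | BL [-96.2  73.9] BR [-91.6 -86. ]
side ctr [ 0.5117 -0.1014] wh 184 80 yaw -3.93 | dock x -47.6 y -5.8 rel 1.67 front x -7.6 | BL [-97.9  72.7] BR [-93.2 -87.2]
t 4.48 tcp [ 0.4438 -0.1752  0.0828] dock [-108.   -85.8] rot [-9.002e+01  1.000e-02 -9.542e+01] F [ 0.2  0.5 -0.5]
```

Now push slowly, checking force.

>>> arm_command(rows=[0,0,0.1,0,0,0,-1,0,0,0.2,0,0,0,-1,0,0,0.3,0,0,0,-1,0,0,0.4,0,0,0,-1,0,0,0.5,0,0,0,-1,0,0,0.6,0,0,0,-1,0,0,0.7,0,0,0,-1])

```text
time: 5.07
ee_pos: [0.4501, -0.1758, 0.0827]
tcp_rot: [-90.1, 0.0, -95.4]
wrist_force: [-7.9, 0.3, 1.1]
opening: 0.0001
```

```bash
python3 -c "
from psu import *
show('d',('top',))"
```

```text
top ctr [ 0.5134 -0.1006] wh 180 80 yaw -3.90 | dock x -45.9 y -4.8 rel 1.70 front x -5.9 | BL [-96.3  73.8] BR [-91.6 -86.2]
t 5.12 tcp [ 0.45   -0.1757  0.0825] dock [-101.7  -85.8] rot [-9.013e+01  1.000e-02 -9.544e+01] F [-3.5  1.5  1.1]
```

>>> arm_command(rows=[0,0,0.05,0,0,0,-1,0,0,0.1,0,0,0,-1,0,0,0.15,0,0,0,-1,0,0,0.2,0,0,0,-1])

```text
time: 5.45
ee_pos: [0.4507, -0.1757, 0.082]
tcp_rot: [-90.3, 0.0, -95.4]
wrist_force: [-11.7, 1.8, 2.3]
opening: -0.0002
```

>>> arm_command(rows=[0,0,0.05,0,0,0,-1,0,0,0.1,0,0,0,-1,0,0,0.15,0,0,0,-1,0,0,0.2,0,0,0,-1])

```text
time: 5.78
ee_pos: [0.4523, -0.176, 0.0818]
tcp_rot: [-90.4, 0.0, -95.5]
wrist_force: [-13.8, -1.4, 2.3]
opening: -0.0
```

```bash
python3 -c "
from psu import *
show('e',('top',))"
```

```text
top ctr [ 0.5144 -0.1003] wh 180 80 yaw -3.27 | dock x -45.0 y -4.4 rel 2.33 front x -5.0 | BL [-96.2  73.6] BR [-89.7 -86.3]
t 5.83 tcp [ 0.4525 -0.176   0.0818] dock [-99.2 -85.8] rot [-90.34   0.   -95.46] F [-10.7   0.6   1.4]
```

>>> arm_command(rows=[0,0,0.06,0,0,0,-1,0,0,0.12,0,0,0,-1,0,0,0.19,0,0,0,-1,0,0,0.26,0,0,0,-1,0,0,0.33,0,0,0,-1,0,0,0.4,0,0,0,-1,0,0,0.47,0,0,0,-1,0,0,0.54,0,0,0,-1,0,0,0.61,0,0,0,-1,0,0,0.68,0,0,0,-1,0,0,0.75,0,0,0,-1,0,0,0.82,0,0,0,-1])

```text
time: 6.83
ee_pos: [0.4606, -0.1768, 0.0816]
tcp_rot: [-90.4, -0.0, -95.5]
wrist_force: [-11.9, -0.6, 1.0]
opening: 0.0
```

```bash
python3 -c "
from psu import *
show('f',('top','side'))"
```

```text
top ctr [ 0.5181 -0.1009] wh 178 80 yaw 0.29 | dock x -41.2 y -4.7 rel 5.89 front x -1.2 | BL [-97.2  70. ] BR [-80.8 -89.2]
side ctr [ 0.5123 -0.1012] wh 185 89 yaw 0.00 | dock x -47.0 y -5.5 rel 5.60 front x -7.0 | BL [-102.6   69.5] BR [-86.9 -89.8]
t 6.93 tcp [ 0.4609 -0.1769  0.0817] dock [-90.8 -85.8] rot [-90.31   0.   -95.46] F [-9.2 -0.6 -1.4]
```

>>> arm_command(rows=[0,0,-1.2,0,0,0,-1,0,0,-2.7,0,0,0,-1,-4,0,-2.7,0,0,0,-1,-8,0,-2.7,0,0,0,-1,-12,0,-2.7,0,0,0,-1,-15.6,0,-2.7,0,0,0,-1,-15.6,0,-2.6,0,0,0,-1,-15.6,0,-2.3,0,0,0,-1,-15.6,0,-2,0,0,0,-1,-15.6,0,-1.9,0,0,0,-1,-15.6,0,-1.85,0,0,0,-1,-15.6,0,-1.8,0,0,0,-1])

```text
time: 7.93
ee_pos: [0.4587, -0.0347, 0.0827]
tcp_rot: [-90.0, 0.6, -94.5]
wrist_force: [0.3, 0.3, 0.1]
opening: -0.0002
```

>>> arm_command(rows=[0,0,0.06,0,0,0,-1,0,0,0.12,0,0,0,-1,0,0,0.18,0,0,0,-1,0,0,0.24,0,0,0,-1,0,0,0.3,0,0,0,-1,0,0,0.36,0,0,0,-1])

```text
time: 8.43
ee_pos: [0.4622, -0.0343, 0.0829]
tcp_rot: [-90.0, 0.6, -94.4]
wrist_force: [-0.7, -0.5, 0.5]
opening: 0.0001
```

```bash
python3 -c "
from psu import *
show('g',('top',))"
```

```text
top ctr [ 0.5181 -0.1008] wh 178 80 yaw 0.11 | dock x -41.3 y -4.5 rel 5.71 front x -1.3 | BL [-97.   70.3] BR [-81.1 -88.9]
t 8.48 tcp [ 0.4622 -0.0343  0.0828] dock [-103.3   56.2] rot [-90.01   0.56 -94.44] F [-1.4 -0.8  0.5]
```

```bash
python3 -c "
from psu import *
o=sensors.get_obs();print(o['q'].round(1),o['tcp_rot'])"
```

```text
[ -4.5  -5.1 -24.6  70.5   0.6 179.9] [-90.01336905   0.56084741 -94.44323013]
```

>>> arm_command(rows=[0,0,-1.5,0,0,0,-1,0,0,-3,0,-7,0,-1,0,0,-3,0,-14,0,-1,0,0,-3,0,-21,0,-1,0,0,-3,0,-28,0,-1,0,0,-3,0,-35,0,-1,0,0,-3,0,-42,0,-1,0,0,-3,0,-49,0,-1,0,0,-3,0,-56,0,-1,0,0,-3,0,-63,0,-1,0,0,-3,0,-70,0,-1,0,0,-3,0,-77,0,-1])

```text
time: 9.48
ee_pos: [0.4323, -0.0319, 0.0829]
tcp_rot: [-89.4, 0.1, -17.1]
wrist_force: [0.0, -0.8, 0.1]
opening: 0.0
```

```bash
python3 -c "
from psu import *
o=sensors.get_obs();print(o['q'].round(1),o['tcp_rot'],o['ee_pos'],dock(o['ee_pos'][:2]))"
```

```text
[ -4.5  -9.4 -28.4  71.    0.6 102.6] [-89.442685     0.12352049 -17.08746293] [ 0.43233912 -0.03188147  0.08291231] [-0.13332999  0.05567351]
```

>>> arm_command(rows=[-0.3,0,1.4,0,-7,0,-1,-0.3,0,1.4,0,-14,0,-1,-0.3,0,1.4,0,-21,0,-1,-0.3,0,1.4,0,-28,0,-1,-0.3,0,1.4,0,-35,0,-1,-0.3,0,1.4,0,-42,0,-1,-0.3,0,1.4,0,-49,0,-1,-0.3,0,1.4,0,-56,0,-1,-0.3,0,1.4,0,-63,0,-1,-0.3,0,1.4,0,-70,0,-1,-0.3,0,1.4,0,-77,0,-1,-0.3,0,1.4,0,-84,0,-1])

```text
time: 10.48
ee_pos: [0.4337, -0.0176, 0.0831]
tcp_rot: [-89.8, -0.5, 66.9]
wrist_force: [-0.0, 0.1, 0.5]
opening: -0.0002
```

>>> arm_command(rows=[0,0,0,0,-7,0,-1,0,0,0,0,-14,0,-1,0,0,0,0,-17.5,0,-1,0,0,0,0,-17.5,0,-1])

```text
time: 10.82
ee_pos: [0.4337, -0.0176, 0.0831]
tcp_rot: [-90.0, -0.6, 84.2]
wrist_force: [0.2, 0.4, 0.4]
opening: 0.0002
```

```bash
python3 -c "
from psu import *
o=sensors.get_obs();print(o['q'].round(1))
show('h')"
```

```text
[ -2.6  -9.4 -28.4  71.    0.6   3.2]
top ctr [ 0.5181 -0.1008] wh 179 80 yaw -0.08 | dock x -41.3 y -4.5 rel 5.52 front x -1.3 | BL [-96.8  70.5] BR [-81.4 -88.8]
side ctr [ 0.5165 -0.103 ] wh 183 80 yaw 0.16 | dock x -42.7 y -6.9 rel 5.76 front x -2.7 | BL [-98.4  67.9] BR [-82.4 -91.3]
t 10.92 tcp [ 0.4337 -0.0176  0.0831] dock [-133.4   70. ] rot [-89.99  -0.57  83.92] F [-0.7 -1.5  0.3]
```

>>> arm_command(rows=[0,0,-0.8,0,0,0,-1,0,0,-1.6,0,0,0,-1,0,0,-2.1,0,0,0,-1,0,0,-2.2,0,0,0,-1,0,0,-2.28,0,0,0,-1,0,0,-2.36,0,0,0,-1,0,0,-2.44,0,0,0,-1,0,0,-2.52,0,0,0,-1,0,0,-2.6,0,0,0,-1,0,0,-2.68,0,0,0,-1,0,0,-2.76,0,0,0,-1,0,0,-2.84,0,0,0,-1])

```text
time: 11.92
ee_pos: [0.4605, -0.0205, 0.0824]
tcp_rot: [-89.8, -0.6, 84.1]
wrist_force: [-9.2, 0.9, 1.3]
opening: -0.0001
```

>>> arm_command(rows=[0,0,-0.08,0,0,0,-1,0,0,-0.16,0,0,0,-1,0,0,-0.24,0,0,0,-1,0,0,-0.32,0,0,0,-1,0,0,-0.4,0,0,0,-1,0,0,-0.48,0,0,0,-1])

```text
time: 12.42
ee_pos: [0.4639, -0.0206, 0.0817]
tcp_rot: [-89.6, -0.6, 84.1]
wrist_force: [-12.7, 3.8, 2.5]
opening: -0.0001
```

```bash
python3 -c "
from psu import *
show('i',('top',))"
```

```text
top ctr [ 0.5199 -0.1018] wh 180 80 yaw -1.39 | dock x -39.3 y -5.3 rel 4.21 front x 0.7 | BL [-93.1  70.9] BR [-81.3 -88.6]
t 12.47 tcp [ 0.4642 -0.0206  0.0817] dock [-102.7   70. ] rot [-89.6   -0.6   84.07] F [-9.9  3.3  0.6]
```

>>> arm_command(rows=[0,0,-0.08,0,0,0,-1,0,0,-0.17,0,0,0,-1,0,0,-0.26,0,0,0,-1,0,0,-0.35,0,0,0,-1,0,0,-0.44,0,0,0,-1,0,0,-0.53,0,0,0,-1,0,0,-0.62,0,0,0,-1,0,0,-0.71,0,0,0,-1,0,0,-0.8,0,0,0,-1,0,0,-0.89,0,0,0,-1,0,0,-0.98,0,0,0,-1,0,0,-1.07,0,0,0,-1])

```text
time: 13.47
ee_pos: [0.4747, -0.0219, 0.0817]
tcp_rot: [-89.6, -0.6, 84.1]
wrist_force: [-13.0, 1.8, 0.9]
opening: 0.0002
```

```bash
python3 -c "
from psu import *
show('j',('top',))"
```

```text
top ctr [ 0.525  -0.1018] wh 180 80 yaw -5.39 | dock x -34.3 y -4.9 rel 0.21 front x 5.7 | BL [-82.6  74.9] BR [-82.  -85.1]
t 13.52 tcp [ 0.475  -0.0219  0.0817] dock [-91.9  69.8] rot [-89.62  -0.58  84.07] F [-9.   2.   0.4]
```

>>> arm_command(rows=[0,0,0.6,0,0,0,-1,0,0,1.3,0,0,0,-1,-4,0,1.3,0,0,0,-1,-8,0,1.3,0,0,0,-1,-12,0,1.3,0,0,0,-1,-15.5,0,1.3,0,0,0,-1,-15.5,0,1.2,0,0,0,-1,-15.5,0,0.8,0,0,0,-1,-15.5,0,0.5,0,0,0,-1,-15.5,0,0.4,0,0,0,-1,-15.5,0,0.3,0,0,0,-1,-15.5,0,0.22,0,0,0,-1])

```text
time: 14.52
ee_pos: [0.4594, -0.1752, 0.0815]
tcp_rot: [-90.0, -0.6, 84.2]
wrist_force: [-2.4, 0.7, 0.8]
opening: 0.0001
```

>>> arm_command(rows=[0,0,-0.07,0,0,0,-1,0,0,-0.14,0,0,0,-1,0,0,-0.21,0,0,0,-1,0,0,-0.28,0,0,0,-1,0,0,-0.35,0,0,0,-1,0,0,-0.43,0,0,0,-1,0,0,-0.51,0,0,0,-1,0,0,-0.59,0,0,0,-1])

```text
time: 15.18
ee_pos: [0.4625, -0.1762, 0.0803]
tcp_rot: [-89.6, -0.6, 84.0]
wrist_force: [-12.8, -0.5, 1.6]
opening: 0.0004
```

```bash
python3 -c "
from psu import *
show('k',('top',))"
```

```text
top ctr [ 0.5265 -0.102 ] wh 180 80 yaw -4.61 | dock x -32.8 y -4.9 rel 0.99 front x 7.2 | BL [-82.2  74.2] BR [-79.4 -85.7]
t 15.23 tcp [ 0.4628 -0.1763  0.0803] dock [-88.9 -85.1] rot [-89.64  -0.56  84.05] F [-10.   -0.4   0.6]
```

>>> arm_command(rows=[0,0,-0.09,0,0,0,-1,0,0,-0.19,0,0,0,-1,0,-0.1,-0.29,0,0,0,-1,0,-0.1,-0.39,0,0,0,-1,0,-0.1,-0.49,0,0,0,-1,0,-0.1,-0.59,0,0,0,-1,0,-0.1,-0.69,0,0,0,-1,0,-0.1,-0.79,0,0,0,-1,0,-0.1,-0.89,0,0,0,-1,0,-0.1,-0.99,0,0,0,-1,0,-0.1,-1.09,0,0,0,-1,0,-0.1,-1.19,0,0,0,-1])

```text
time: 16.23
ee_pos: [0.4744, -0.1775, 0.0812]
tcp_rot: [-89.6, -0.6, 84.0]
wrist_force: [-12.2, -0.8, 0.3]
opening: 0.0002
```

>>> arm_command(rows=[0,0,-0.1,0,0,0,-1,0,0,-0.2,0,0,0,-1,0,0,-0.3,0,0,0,-1])

```text
time: 16.48
ee_pos: [0.4775, -0.1779, 0.0813]
tcp_rot: [-89.6, -0.6, 84.0]
wrist_force: [-12.0, -0.4, 1.9]
opening: 0.0
```

```bash
python3 -c "
from psu import *
show('l',('top','side'))"
```

```text
top ctr [ 0.5329 -0.1039] wh 177 80 yaw 1.39 | dock x -26.2 y -6.2 rel 6.99 front x 13.8 | BL [-83.6  67.4] BR [-64.1 -91.4]
side ctr [ 0.5274 -0.1065] wh 182 88 yaw 0.88 | dock x -31.4 y -9.4 rel 6.48 front x 8.6 | BL [-88.2  64.7] BR [-70.1 -94.3]
t 16.58 tcp [ 0.4779 -0.1779  0.0814] dock [-73.7 -85.2] rot [-89.69  -0.56  84.04] F [-8.7 -1.4  0.8]
```

View pics/l_top.png

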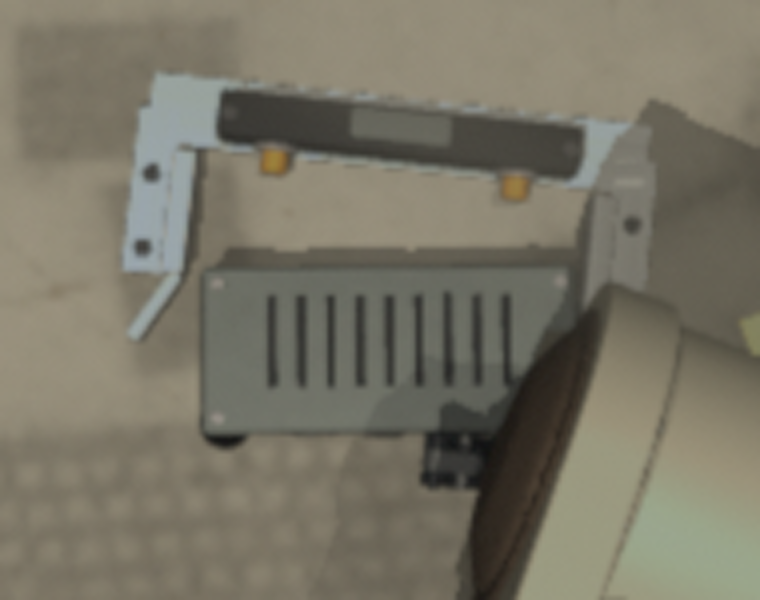

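>>> arm_command(rows=[0,0,1.2,0,0,0,-1,0,0,2.7,0,0,0,-1,4,0,2.7,0,0,0,-1,8,0,2.7,0,0,0,-1,12,0,2.7,0,0,0,-1,15.3,0,2.7,0,0,0,-1,15.3,0,2.6,0,0,0,-1,15.3,0,2.4,0,0,0,-1,15.3,0,2.3,0,0,0,-1,15.3,0,2.2,0,0,0,-1,15.3,0,2.12,0,0,0,-1])

```text
time: 17.5
ee_pos: [0.4736, -0.0248, 0.0835]
tcp_rot: [-89.8, -0.6, 84.0]
wrist_force: [-7.3, 1.5, 1.1]
opening: -0.0001
```

```bash
python3 -c "
from psu import *
show('m',('top','side'))"
```

```text
top ctr [ 0.5333 -0.105 ] wh 178 80 yaw 1.67 | dock x -25.7 y -7.2 rel 7.27 front x 14.3 | BL [-83.4  66. ] BR [-63.2 -92.7]
side ctr [ 0.5316 -0.1065] wh 181 80 yaw 1.13 | dock x -27.2 y -8.9 rel 6.73 front x 12.8 | BL [-84.3  64.9] BR [-65.5 -94. ]
t 17.60 tcp [ 0.4735 -0.0249  0.0834] dock [-93.1  66.6] rot [-89.81  -0.57  83.95] F [-5.5  1.   1.3]
```

>>> arm_command(rows=[0,0,-0.07,0,0,0,-1,0,0,-0.14,0,0,0,-1,0,0,-0.22,0,0,0,-1,0,0,-0.3,0,0,0,-1,0,0,-0.39,0,0,0,-1,0,0,-0.48,0,0,0,-1,0,0,-0.57,0,0,0,-1,0,0,-0.66,0,0,0,-1,0,0,-0.75,0,0,0,-1,0,0,-0.84,0,0,0,-1,0,0,-0.93,0,0,0,-1,0,0,-1.02,0,0,0,-1])

```text
time: 18.6
ee_pos: [0.482, -0.0259, 0.0825]
tcp_rot: [-89.6, -0.6, 83.9]
wrist_force: [-12.8, 2.1, 2.0]
opening: 0.0002
```

>>> arm_command(rows=[0,0,-0.09,0,0,0,-1,0,0,-0.18,0,0,0,-1,0,0,-0.27,0,0,0,-1,0,0,-0.36,0,0,0,-1])

```text
time: 18.93
ee_pos: [0.4857, -0.0264, 0.0825]
tcp_rot: [-89.6, -0.6, 83.9]
wrist_force: [-11.6, 1.0, 0.5]
opening: -0.0002
```

```bash
python3 -c "
from psu import *
show('n',('top','side'))"
```

```text
top ctr [ 0.539  -0.1039] wh 180 80 yaw -3.39 | dock x -20.2 y -5.6 rel 2.21 front x 19.8 | BL [-71.2  72.5] BR [-65.  -87.4]
side ctr [ 0.5374 -0.1048] wh 183 80 yaw -3.36 | dock x -21.7 y -6.7 rel 2.24 front x 18.3 | BL [-72.8  71.4] BR [-66.5 -88.5]
t 19.03 tcp [ 0.486  -0.0265  0.0826] dock [-80.4  66.3] rot [-89.64  -0.55  83.94] F [-10.4   0.9  -0.2]
```

View pics/n_top.png

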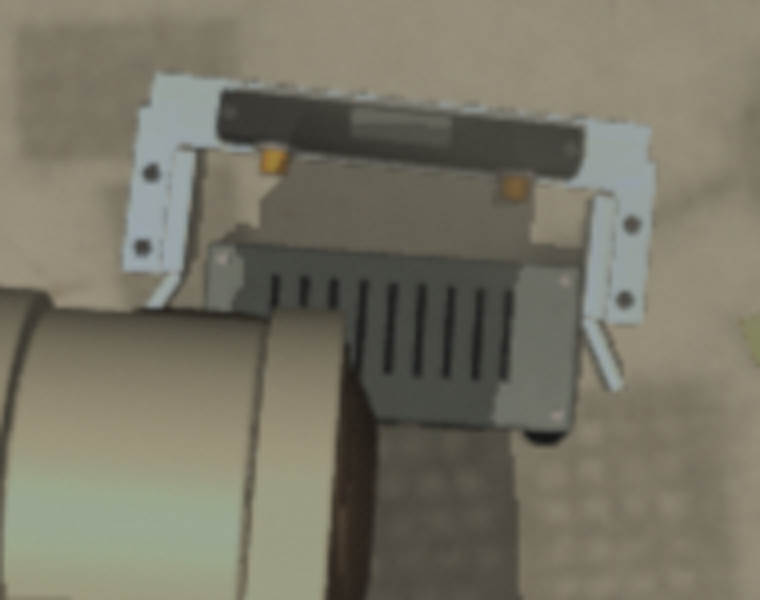

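>>> arm_command(rows=[0,0,0.6,0,0,0,-1,-4,0,1,0,0,0,-1,-8,0,1,0,0,0,-1,-12,0,1,0,0,0,-1,-15.3,0,0.8,0,0,0,-1,-15.3,0,0.5,0,0,0,-1,-15.3,0,0.1,0,0,0,-1,-15.3,0,-0.15,0,0,0,-1,-15.3,0,-0.25,0,0,0,-1,-15.3,0,-0.33,0,0,0,-1,-15.3,0,-0.41,0,0,0,-1,-15.3,0,-0.49,0,0,0,-1])

```text
time: 20.03
ee_pos: [0.4767, -0.1773, 0.0822]
tcp_rot: [-89.9, -0.6, 84.1]
wrist_force: [-6.3, 0.7, 2.1]
opening: 0.0
```

>>> arm_command(rows=[0,0,-0.08,0,0,0,-1,0,0,-0.16,0,0,0,-1,0,0,-0.24,0,0,0,-1,0,0,-0.33,0,0,0,-1,0,0,-0.42,0,0,0,-1,0,0,-0.51,0,0,0,-1,0,0,-0.6,0,0,0,-1,0,0,-0.69,0,0,0,-1,0,0,-0.78,0,0,0,-1,0,0,-0.87,0,0,0,-1,0,0,-0.96,0,0,0,-1,0,0,-1.05,0,0,0,-1])

```text
time: 21.03
ee_pos: [0.4853, -0.1785, 0.0812]
tcp_rot: [-89.6, -0.6, 84.1]
wrist_force: [-12.4, -0.7, 0.7]
opening: 0.0004
```

```bash
python3 -c "
from psu import *
show('o',('top','side'))"
```

```text
top ctr [ 0.543 -0.104] wh 179 80 yaw -0.48 | dock x -16.1 y -5.3 rel 5.12 front x 23.9 | BL [-71.1  70.1] BR [-56.8 -89.3]
side ctr [ 0.5393 -0.1054] wh 185 88 yaw -1.89 | dock x -19.7 y -7.0 rel 3.71 front x 20.3 | BL [-72.7  69.7] BR [-62.4 -90. ]
t 21.13 tcp [ 0.4858 -0.1785  0.0814] dock [-65.8 -85.1] rot [-89.68  -0.57  84.07] F [-9.8 -1.2  0.4]
```

>>> arm_command(rows=[0,0,-0.09,0,0,0,-1,0,0,-0.18,0,0,0,-1,0,0,-0.28,0,0,0,-1,0,0,-0.38,0,0,0,-1,0,0,-0.48,0,0,0,-1,0,0,-0.58,0,0,0,-1,0,0,-0.68,0,0,0,-1,0,0,-0.78,0,0,0,-1])

```text
time: 21.8
ee_pos: [0.4932, -0.1792, 0.0813]
tcp_rot: [-89.6, -0.6, 84.1]
wrist_force: [-11.7, -0.4, 0.2]
opening: 0.0002
```

>>> arm_command(rows=[0,0,1.2,0,0,0,-1,0,0,2.7,0,0,0,-1,4,0,2.7,0,0,0,-1,8,0,2.7,0,0,0,-1,12,0,2.7,0,0,0,-1,15.1,0,2.7,0,0,0,-1,15.1,0,2.7,0,0,0,-1])

```text
time: 22.38
ee_pos: [0.4846, -0.0224, 0.0843]
tcp_rot: [-90.0, -0.7, 84.3]
wrist_force: [-0.7, -0.2, 0.0]
opening: -0.0003
```

```bash
python3 -c "
from psu import *
show('p',('top','side'))"
```

```text
top ctr [ 0.5467 -0.1056] wh 180 80 yaw 2.87 | dock x -12.4 y -6.5 rel 8.47 front x 27.6 | BL [-71.6  65.5] BR [-48.  -92.7]
side ctr [ 0.5449 -0.1068] wh 184 80 yaw 3.02 | dock x -14.0 y -7.9 rel 8.62 front x 26.0 | BL [-73.4  64. ] BR [-49.4 -94.2]
t 22.48 tcp [ 0.4843 -0.0256  0.0841] dock [-82.2  67. ] rot [-90.    -0.57  84.25] F [-0.6 -1.   0.3]
```

>>> arm_command(rows=[0,0,-0.07,0,0,0,-1,0,0,-0.14,0,0,0,-1,0,0,-0.21,0,0,0,-1,0,0,-0.28,0,0,0,-1,0,0,-0.36,0,0,0,-1,0,0,-0.44,0,0,0,-1,0,0,-0.53,0,0,0,-1,0,0,-0.62,0,0,0,-1,0,0,-0.71,0,0,0,-1,0,0,-0.8,0,0,0,-1,0,0,-0.89,0,0,0,-1,0,0,-0.98,0,0,0,-1])

```text
time: 23.48
ee_pos: [0.4913, -0.029, 0.0825]
tcp_rot: [-89.6, -0.6, 83.9]
wrist_force: [-13.0, 2.1, 1.9]
opening: 0.0001
```

>>> arm_command(rows=[0,0,-0.09,0,0,0,-1,0,0,-0.18,0,0,0,-1,0,0,-0.28,0,0,0,-1,0,0,-0.38,0,0,0,-1,0,0,-0.48,0,0,0,-1,0,0,-0.58,0,0,0,-1,0,0,-0.68,0,0,0,-1,0,0,-0.78,0,0,0,-1,0,0,-0.88,0,0,0,-1])

```text
time: 24.23
ee_pos: [0.5004, -0.0304, 0.0826]
tcp_rot: [-89.6, -0.5, 83.9]
wrist_force: [-11.8, -1.0, 1.0]
opening: 0.0001
```

```bash
python3 -c "
from psu import *
show('q',('top','side'))"
```

```text
top ctr [ 0.5538 -0.1048] wh 180 80 yaw -2.82 | dock x -5.4 y -5.0 rel 2.78 front x 34.6 | BL [-57.2  72.6] BR [-49.4 -87.2]
side ctr [ 0.5517 -0.1067] wh 182 86 yaw -0.55 | dock x -7.2 y -7.1 rel 5.05 front x 32.8 | BL [-62.1  68.3] BR [-48. -91.]
t 24.33 tcp [ 0.5008 -0.0304  0.0827] dock [-65.4  63.8] rot [-89.68  -0.51  83.92] F [-8.4 -0.   1.2]
```

>>> arm_command(rows=[0,0,0.6,0,0,0,-1,-4,0,1,0,0,0,-1,-8,0,1,0,0,0,-1,-12,0,1,0,0,0,-1,-15.1,0,0.8,0,0,0,-1,-15.1,0,0.5,0,0,0,-1,-15.1,0,0.1,0,0,0,-1,-15.1,0,-0.15,0,0,0,-1,-15.1,0,-0.3,0,0,0,-1,-15.1,0,-0.4,0,0,0,-1,-15.1,0,-0.48,0,0,0,-1,-15.1,0,-0.56,0,0,0,-1])

```text
time: 25.33
ee_pos: [0.4921, -0.1788, 0.0822]
tcp_rot: [-89.9, -0.6, 84.1]
wrist_force: [-7.2, 0.1, 1.5]
opening: -0.0001
```

>>> arm_command(rows=[0,0,-0.08,0,0,0,-1,0,0,-0.16,0,0,0,-1,0,0,-0.24,0,0,0,-1,0,0,-0.33,0,0,0,-1,0,0,-0.42,0,0,0,-1,0,0,-0.51,0,0,0,-1,0,0,-0.6,0,0,0,-1,0,0,-0.69,0,0,0,-1,0,0,-0.78,0,0,0,-1,0,0,-0.87,0,0,0,-1,0,0,-0.96,0,0,0,-1,0,0,-1.05,0,0,0,-1])

```text
time: 26.33
ee_pos: [0.5008, -0.1801, 0.0813]
tcp_rot: [-89.6, -0.6, 84.1]
wrist_force: [-12.6, -0.1, 1.6]
opening: 0.0002
```

```bash
python3 -c "
from psu import *
show('r',('top','side'))"
```

```text
top ctr [ 0.5573 -0.1046] wh 179 79 yaw 0.84 | dock x -1.8 y -4.5 rel 6.44 front x 38.2 | BL [-58.5  69.6] BR [-40.5 -89.4]
side ctr [ 0.5536 -0.107 ] wh 182 86 yaw -0.81 | dock x -5.4 y -7.2 rel 4.79 front x 34.6 | BL [-59.9  68.5] BR [-46.5 -91. ]
t 26.43 tcp [ 0.5012 -0.1801  0.0813] dock [-50.3 -85.2] rot [-89.68  -0.56  84.07] F [-9.1 -0.2  0.2]
```

View pics/r_top.png

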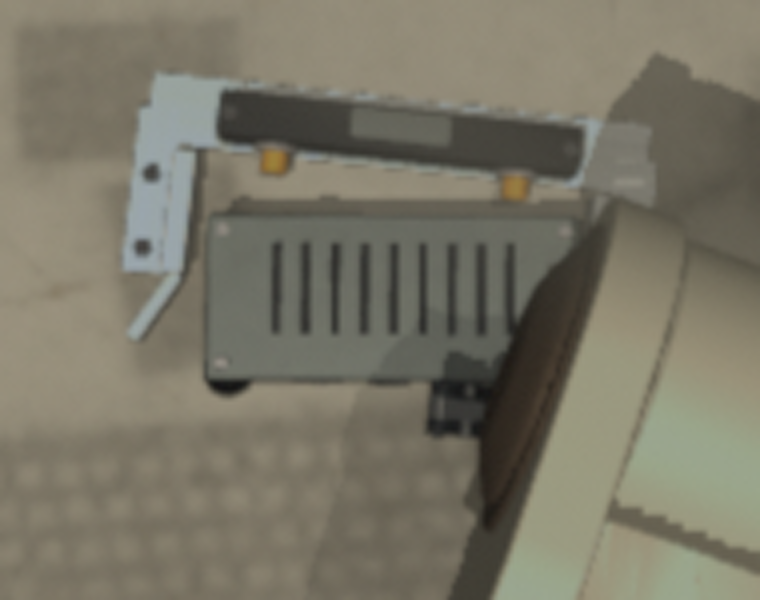

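>>> arm_command(rows=[0,0,-0.09,0,0,0,-1,0,0,-0.18,0,0,0,-1,0,0,-0.28,0,0,0,-1])

```text
time: 26.68
ee_pos: [0.5036, -0.1804, 0.0813]
tcp_rot: [-89.6, -0.6, 84.1]
wrist_force: [-11.3, -0.5, 1.9]
opening: 0.0001
```

>>> arm_command(rows=[0,0,1.2,0,0,0,-1,0,0,2.7,0,0,0,-1,4,0,2.7,0,0,0,-1,8,0,2.7,0,0,0,-1,12,0,2.7,0,0,0,-1,15.2,0,2.7,0,0,0,-1,15.2,0,2.6,0,0,0,-1])

```text
time: 27.27
ee_pos: [0.4961, -0.0224, 0.0843]
tcp_rot: [-90.0, -0.7, 84.3]
wrist_force: [-0.2, -0.3, 0.8]
opening: -0.0002
```

```bash
python3 -c "
from psu import *
show('s',('top','side'))"
```

```text
top ctr [ 0.5594 -0.1064] wh 179 79 yaw 0.60 | dock x 0.4 y -6.1 rel 6.20 front x 40.4 | BL [-56.   68.2] BR [-38.7 -90.8]
side ctr [ 0.5575 -0.1083] wh 183 80 yaw 1.58 | dock x -1.3 y -8.2 rel 7.18 front x 38.7 | BL [-59.   65.2] BR [-38.9 -93.5]
t 27.37 tcp [ 0.496  -0.0258  0.0841] dock [-70.5  68. ] rot [-90.01  -0.57  84.25] F [-0.6 -0.6  0.7]
```

View pics/s_side.png

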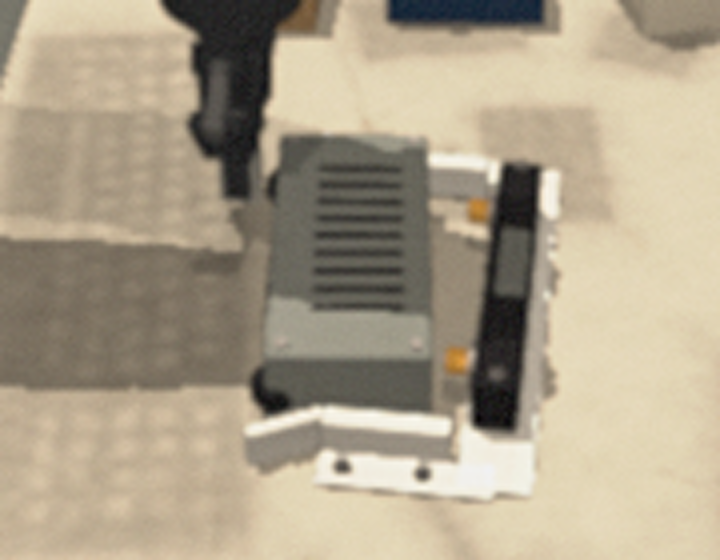

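>>> arm_command(rows=[0,0,-0.08,0,0,0,-1,0,0,-0.16,0,0,0,-1,0,0,-0.24,0,0,0,-1,0,0,-0.31,0,0,0,-1,0,0,-0.38,0,0,0,-1,0,0,-0.46,0,0,0,-1,0,0,-0.54,0,0,0,-1,0,0,-0.63,0,0,0,-1,0,0,-0.72,0,0,0,-1,0,0,-0.81,0,0,0,-1,0,0,-0.9,0,0,0,-1,0,0,-0.99,0,0,0,-1])

```text
time: 28.37
ee_pos: [0.503, -0.0281, 0.0826]
tcp_rot: [-89.6, -0.6, 84.0]
wrist_force: [-13.7, 1.9, 1.1]
opening: 0.0007
```

>>> arm_command(rows=[0,0,-0.09,0,0,0,-1,0,0,-0.18,0,0,0,-1,0,0,-0.28,0,0,0,-1,0,0,-0.38,0,0,0,-1,0,0,-0.48,0,0,0,-1,0,0,-0.58,0,0,0,-1,0,0,-0.68,0,0,0,-1,0,0,-0.78,0,0,0,-1])

```text
time: 29.03
ee_pos: [0.5109, -0.0293, 0.0826]
tcp_rot: [-89.6, -0.5, 84.0]
wrist_force: [-11.1, 0.6, 1.6]
opening: 0.0002
```

```bash
python3 -c "
from psu import *
show('u',('top','side'))"
```

```text
top ctr [ 0.5647 -0.106 ] wh 179 80 yaw -2.85 | dock x 5.6 y -5.2 rel 2.75 front x 45.6 | BL [-46.1  72.4] BR [-38.5 -87.4]
side ctr [ 0.5632 -0.1064] wh 184 80 yaw -2.92 | dock x 4.1 y -5.7 rel 2.68 front x 44.1 | BL [-47.5  72. ] BR [-40.1 -87.9]
t 29.13 tcp [ 0.5114 -0.0293  0.0827] dock [-54.9  65.9] rot [-89.67  -0.55  84.02] F [-9.   0.8  0.2]
```

View pics/u_top.png

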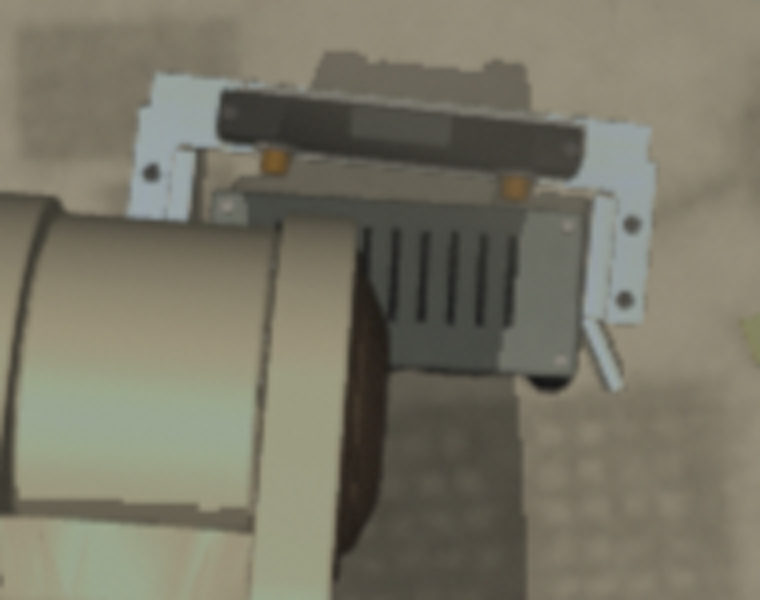

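>>> arm_command(rows=[0,0,-0.08,0,0,0,-1,0,0,-0.17,0,0,0,-1,0,0,-0.26,0,0,0,-1,0,0,-0.35,0,0,0,-1])

```text
time: 29.47
ee_pos: [0.5145, -0.0299, 0.0827]
tcp_rot: [-89.6, -0.5, 84.0]
wrist_force: [-11.7, -2.0, 1.7]
opening: 0.0001
```

>>> arm_command(rows=[0,0,0.6,0,0,0,-1,-4,0,1,0,0,0,-1,-8,0,1,0,0,0,-1,-12,0,1,0,0,0,-1,-15.3,0,0.8,0,0,0,-1,-15.3,0,0.5,0,0,0,-1,-15.3,0,0.2,0,0,0,-1,-15.3,0,0.1,0,0,0,-1,-15.3,0,0,0,0,0,-1,-15.3,0,-0.08,0,0,0,-1])

```text
time: 30.3
ee_pos: [0.5021, -0.1807, 0.0824]
tcp_rot: [-90.0, -0.6, 84.1]
wrist_force: [-1.3, -1.2, 0.3]
opening: -0.0
```

```bash
python3 -c "
from psu import *
show('v',('top','side'))"
```

```text
top ctr [ 0.5663 -0.1044] wh 179 80 yaw -4.14 | dock x 7.1 y -3.4 rel 1.46 front x 47.1 | BL [-42.9  75.3] BR [-38.8 -84.6]
side ctr [ 0.5645 -0.1066] wh 184 80 yaw -4.19 | dock x 5.5 y -5.8 rel 1.41 front x 45.5 | BL [-44.5  73. ] BR [-40.6 -86.9]
t 30.40 tcp [ 0.502  -0.1807  0.0824] dock [-49.5 -85.7] rot [-89.97  -0.57  84.14] F [-0.3 -0.4  0.2]
```

>>> arm_command(rows=[0,0,-0.07,0,0,0,-1,0,0,-0.14,0,0,0,-1,0,0,-0.21,0,0,0,-1,0,0,-0.29,0,0,0,-1,0,0,-0.37,0,0,0,-1,0,0,-0.46,0,0,0,-1,0,0,-0.55,0,0,0,-1,0,0,-0.64,0,0,0,-1,0,0,-0.73,0,0,0,-1,0,0,-0.82,0,0,0,-1,0,0,-0.9,0,0,0,-1,0,0,-0.98,0,0,0,-1])

```text
time: 31.4
ee_pos: [0.5092, -0.1823, 0.0811]
tcp_rot: [-89.6, -0.6, 84.0]
wrist_force: [-11.4, -1.0, -0.5]
opening: 0.0002
```

```bash
python3 -c "
from psu import *
show('w',('top','side'))"
```

```text
top ctr [ 0.5695 -0.1051] wh 178 80 yaw -1.77 | dock x 10.3 y -3.8 rel 3.83 front x 50.3 | BL [-42.9  72.8] BR [-32.2 -86.8]
side ctr [ 0.5653 -0.1069] wh 183 86 yaw -2.26 | dock x 6.3 y -6.0 rel 3.34 front x 46.3 | BL [-46.3  71. ] BR [-36.9 -88.7]
t 31.50 tcp [ 0.5096 -0.1823  0.0812] dock [-41.7 -86.5] rot [-89.68  -0.57  84.04] F [-8.4 -0.1 -1.5]
```

View pics/w_side.png

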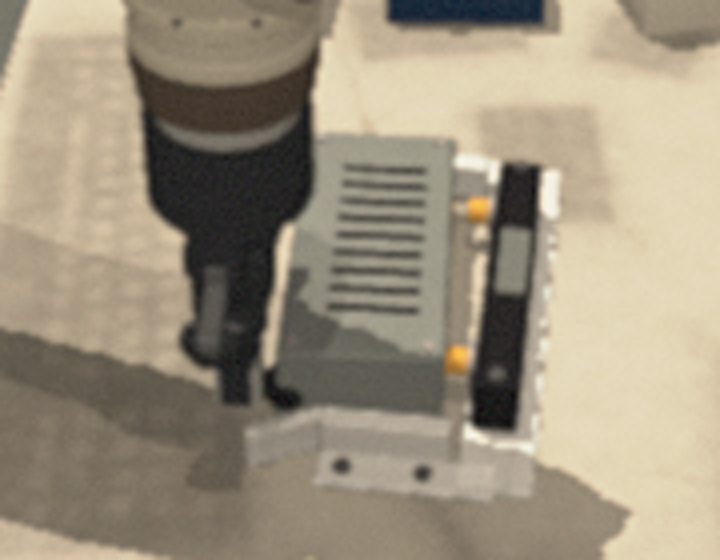

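>>> arm_command(rows=[0,0,-0.08,0,0,0,-1,0,0,-0.16,0,0,0,-1,0,0,-0.24,0,0,0,-1,0,0,-0.32,0,0,0,-1,0,0,-0.4,0,0,0,-1])

```text
time: 31.92
ee_pos: [0.513, -0.1827, 0.081]
tcp_rot: [-89.6, -0.6, 84.0]
wrist_force: [-13.7, -1.5, -0.0]
opening: 0.0001
```

```bash
python3 -c "
from psu import *
show('x',('top','side'))"
```

```text
top ctr [ 0.5711 -0.1059] wh 179 80 yaw -0.38 | dock x 11.9 y -4.5 rel 5.22 front x 51.9 | BL [-43.1  70.9] BR [-28.6 -88.5]
side ctr [ 0.5654 -0.1075] wh 184 86 yaw 0.17 | dock x 6.5 y -6.6 rel 5.77 front x 46.5 | BL [-49.3  68.1] BR [-33.2 -91. ]
t 32.02 tcp [ 0.5133 -0.1827  0.0811] dock [-38.1 -86.5] rot [-89.63  -0.56  84.03] F [-10.5  -0.4  -0.3]
```

View pics/x_side.png

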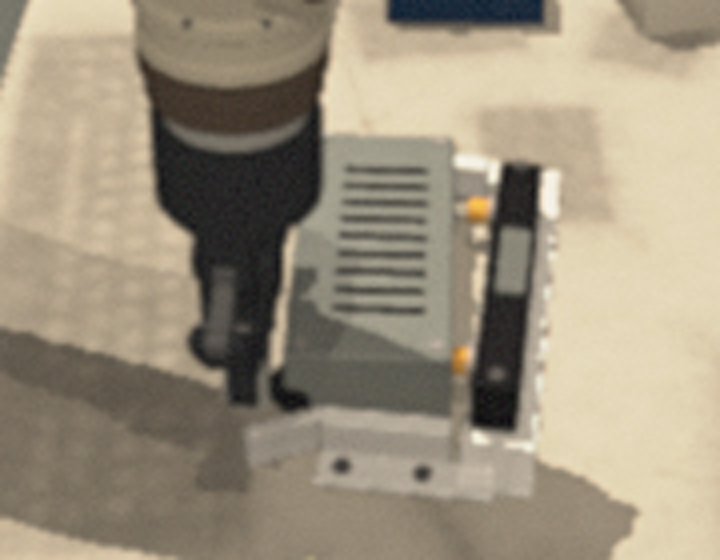

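>>> arm_command(rows=[0,0,-0.08,0,0,0,-1,0,0,-0.16,0,0,0,-1,0,0,-0.24,0,0,0,-1,0,0,-0.3,0,0,0,-1])

```text
time: 32.35
ee_pos: [0.5157, -0.183, 0.081]
tcp_rot: [-89.6, -0.6, 84.0]
wrist_force: [-15.1, -1.4, 1.2]
opening: 0.0002
```

>>> arm_command(rows=[0,0,1.2,0,0,0,-1,0,0,2.2,0,0,0,-1,4,0,2.5,0,0,0,-1,8,0,2.5,0,0,0,-1,12,0,2.5,0,0,0,-1,15.7,0,2.5,0,0,0,-1,15.7,0,2.4,0,0,0,-1])

```text
time: 32.93
ee_pos: [0.5111, -0.0197, 0.0845]
tcp_rot: [-90.1, -0.7, 84.3]
wrist_force: [-0.1, -0.2, 0.3]
opening: 0.0001
```

```bash
python3 -c "
from psu import *
show('y',('top','side'))"
```

```text
top ctr [ 0.5724 -0.1059] wh 180 79 yaw -0.22 | dock x 13.3 y -4.4 rel 5.38 front x 53.3 | BL [-42.   70.8] BR [-27.  -88.5]
side ctr [ 0.5705 -0.1084] wh 182 80 yaw 0.71 | dock x 11.6 y -7.0 rel 6.31 front x 51.6 | BL [-44.9  67.2] BR [-27.3 -91.8]
t 33.03 tcp [ 0.5111 -0.0234  0.0844] dock [-55.8  71.8] rot [-90.04  -0.57  84.24] F [ 0.4 -0.  -0.6]
```

View pics/y_side.png

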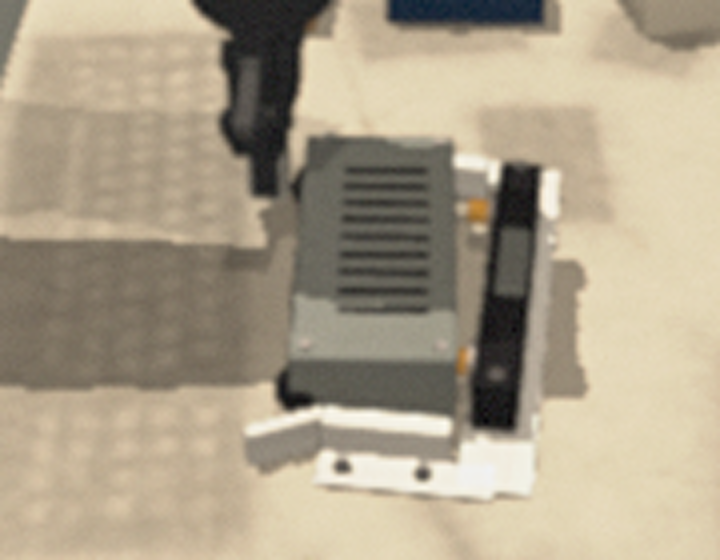

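>>> arm_command(rows=[0,0,-0.08,0,0,0,-1,0,0,-0.16,0,0,0,-1,0,0,-0.23,0,0,0,-1,0,0,-0.3,0,0,0,-1,0,0,-0.38,0,0,0,-1,0,0,-0.46,0,0,0,-1,0,0,-0.54,0,0,0,-1,0,0,-0.63,0,0,0,-1,0,0,-0.72,0,0,0,-1,0,0,-0.81,0,0,0,-1,0,0,-0.9,0,0,0,-1,0,0,-0.98,0,0,0,-1])

```text
time: 34.03
ee_pos: [0.5178, -0.0259, 0.0825]
tcp_rot: [-89.5, -0.6, 84.0]
wrist_force: [-14.6, 4.3, 2.1]
opening: 0.0001
```

```bash
python3 -c "
from psu import *
show('z',('top','side'))"
```

```text
top ctr [ 0.5743 -0.1069] wh 179 80 yaw -1.02 | dock x 15.2 y -5.2 rel 4.58 front x 55.2 | BL [-39.   70.8] BR [-26.2 -88.7]
side ctr [ 0.5702 -0.1079] wh 184 84 yaw 0.03 | dock x 11.3 y -6.5 rel 5.63 front x 51.3 | BL [-44.3  68.4] BR [-28.6 -90.9]
t 34.13 tcp [ 0.5181 -0.0259  0.0825] dock [-48.5  70. ] rot [-89.59  -0.6   84.01] F [-11.6   3.6   0.4]
```

View pics/z_side.png

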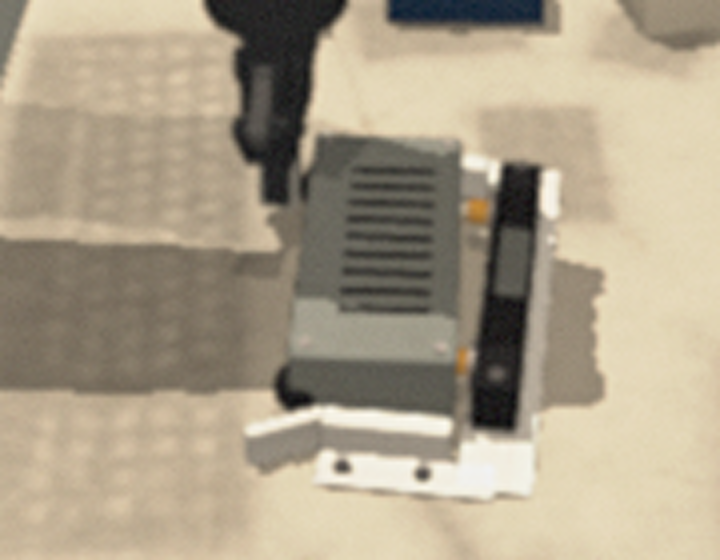

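>>> arm_command(rows=[0,0,-0.08,0,0,0,-1,0,0,-0.16,0,0,0,-1,0,0,-0.24,0,0,0,-1,0,0,-0.32,0,0,0,-1,0,0,-0.4,0,0,0,-1,0,0,-0.48,0,0,0,-1,0,0,-0.56,0,0,0,-1,0,0,-0.64,0,0,0,-1,0,0,-0.72,0,0,0,-1,0,0,-0.8,0,0,0,-1])

```text
time: 34.97
ee_pos: [0.5257, -0.0269, 0.0824]
tcp_rot: [-89.5, -0.6, 84.0]
wrist_force: [-14.6, 2.7, 2.4]
opening: 0.0001
```

```bash
python3 -c "
from psu import *
show('aa',('top','side'))"
```

```text
top ctr [ 0.5755 -0.1387] wh 115 80 yaw -3.83 | dock x 19.5 y -36.6 rel 1.77 front x 59.5 | BL [-30.9  41.8] BR [ -26.  -118.1]
side ctr [ 0.5762 -0.1064] wh 184 80 yaw -4.03 | dock x 17.1 y -4.4 rel 1.57 front x 57.1 | BL [-33.1  74.2] BR [-28.7 -85.7]
t 35.07 tcp [ 0.526  -0.0268  0.0824] dock [-40.6  69.8] rot [-89.57  -0.58  84.01] F [-11.4   2.4   0.1]
```

View pics/aa_side.png

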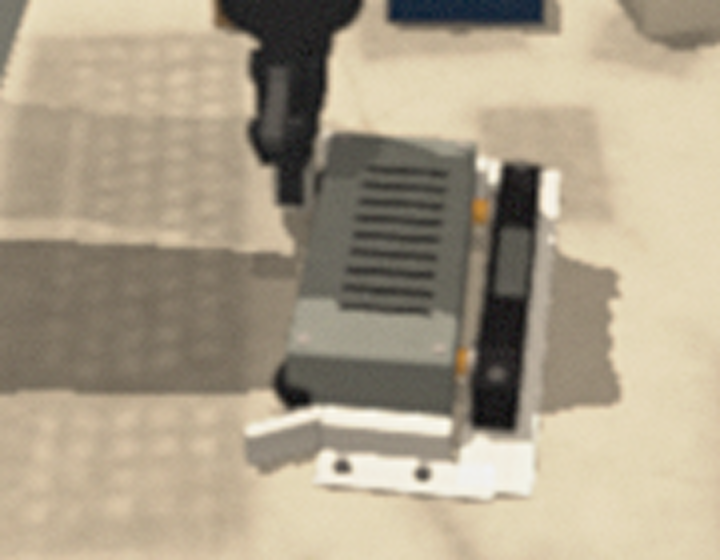

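View pics/aa_top.png

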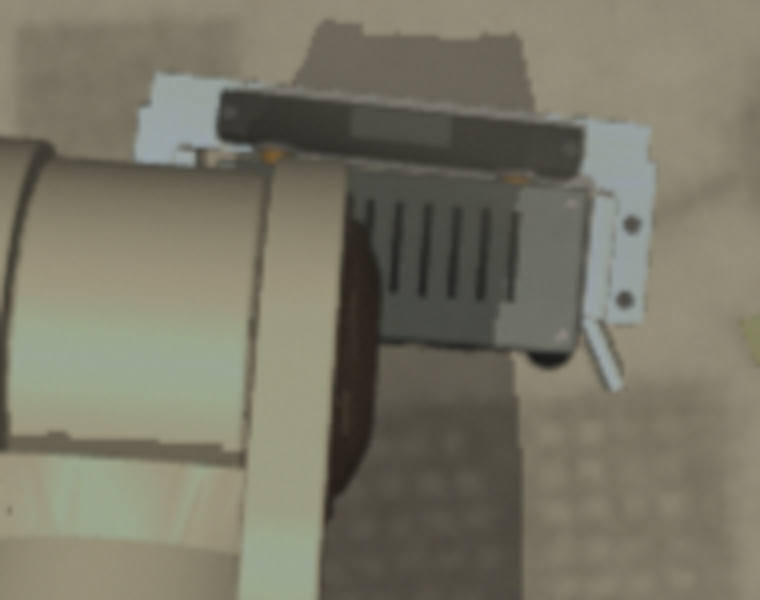

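>>> arm_command(rows=[0,0,-0.07,0,0,0,-1,0,0,-0.14,0,0,0,-1,0,0,-0.21,0,0,0,-1,0,0,-0.28,0,0,0,-1,0,0,-0.35,0,0,0,-1,0,0,-0.42,0,0,0,-1])

```text
time: 35.57
ee_pos: [0.5296, -0.0275, 0.0823]
tcp_rot: [-89.5, -0.5, 84.0]
wrist_force: [-16.7, 1.5, 1.1]
opening: -0.0001
```

>>> arm_command(rows=[0,0,0.6,0,0,0,-1,-4,0,1.2,0,0,0,-1,-8,0,1.6,0,0,0,-1,-8,0,4,0,0,0,-1,-8,0,4,0,0,0,-1])

```text
time: 35.98
ee_pos: [0.4819, -0.1043, 0.0828]
tcp_rot: [-89.9, -0.6, 83.8]
wrist_force: [0.6, 0.2, 0.6]
opening: 0.0001
```

```bash
python3 -c "
from psu import *
show('ab',('top','side'))"
```

```text
top ctr [ 0.5795 -0.1058] wh 180 80 yaw -5.44 | dock x 20.3 y -3.6 rel 0.16 front x 60.3 | BL [-27.9  76.3] BR [-27.5 -83.7]
side ctr [ 0.5777 -0.1063] wh 185 80 yaw -5.44 | dock x 18.6 y -4.2 rel 0.16 front x 58.6 | BL [-29.6  75.6] BR [-29.2 -84.4]
t 36.08 tcp [ 0.4847 -0.1032  0.0835] dock [-74.3 -10.2] rot [-90.05  -0.57  83.95] F [ 1.  -0.2  0.5]
```

View pics/ab_side.png

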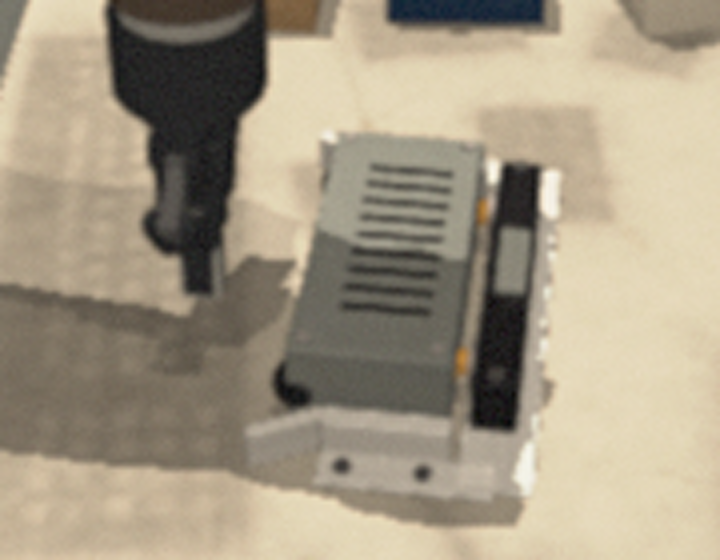

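View pics/ab_top.png

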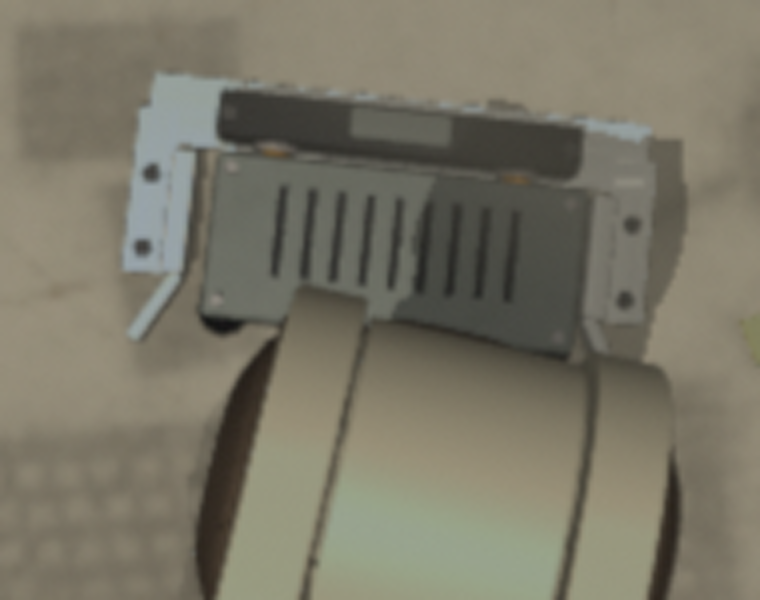

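>>> arm_command(rows=[0,0,4,0,0,0,-1,0,-4,7,0,0,0,-1,0,-8,9,0,0,0,-1,0,-12,10,0,0,0,-1,4,-14,10,0,0,0,-1,8,-14,10,0,0,0,-1,12,-14,10,0,0,0,-1,16,-14,10,0,0,0,-1,16,-14,10,0,0,0,-1])

```text
time: 36.83
ee_pos: [0.4026, 0.0717, 0.2256]
tcp_rot: [-90.1, -0.7, 84.5]
wrist_force: [0.1, -1.2, -0.5]
opening: 0.0002
```

```bash
python3 -c "
from psu import *
show('ac',('top','side'))
for n in('top','side'):
    c=imaging.camera(n);im=c['pixels'];cv2.imwrite(f'pics/raw_{n}.png',im)
    old=cv2.imread(f'pics/{n}'+('1' if n=='top' else '0')+'.png')
    b=(280,185,370,245) if n=='top' else (310,225,370,300)
    s=[cv2.resize(k[b[1]:b[3],b[0]:b[2]],None,fx=6,fy=6,interpolation=cv2.INTER_NEAREST) for k in(old,im)]
    cv2.imwrite(f'pics/cmp_{n}.png',np.vstack(s) if n=='top' else np.hstack(s))
    for nm,k in (('old',old),('new',im)):
        hsv=cv2.cvtColor(k,cv2.COLOR_BGR2HSV); m=cv2.inRange(hsv,(8,110,70),(25,255,255))
        N,l,st,ce=cv2.connectedComponentsWithStats(m)
        for i in range(1,N):
            if 290<ce[i][0]<365 and 200<ce[i][1]<290: print(n,nm,st[i],ce[i].round(1))
"
```

```text
top ctr [ 0.5796 -0.1058] wh 180 80 yaw -5.54 | dock x 20.4 y -3.5 rel 0.06 front x 60.4 | BL [-27.7  76.5] BR [-27.5 -83.5]
side ctr [ 0.5777 -0.1077] wh 184 80 yaw -5.56 | dock x 18.8 y -5.6 rel 0.04 front x 58.8 | BL [-29.3  74.4] BR [-29.2 -85.6]
t 36.93 tcp [0.4022 0.0677 0.2251] dock [-173.   151.9] rot [-90.03  -0.58  84.35] F [-0.1 -0.8  0.4]
top old [295 218   7   5  31] [298.2 220. ]
top old [356 224   6   6  29] [358.4 226.4]
top new [297 218   4   1   4] [298.5 218. ]
side old [337 239   5   7  30] [339.  241.9]
side old [301 276   1   2   2] [301.  276.5]
side old [332 277   5   6  30] [334.  279.5]
side new [339 240   3   6  17] [340.1 242.6]
side new [334 277   3   7  18] [334.9 279.9]
```

View pics/cmp_top.png

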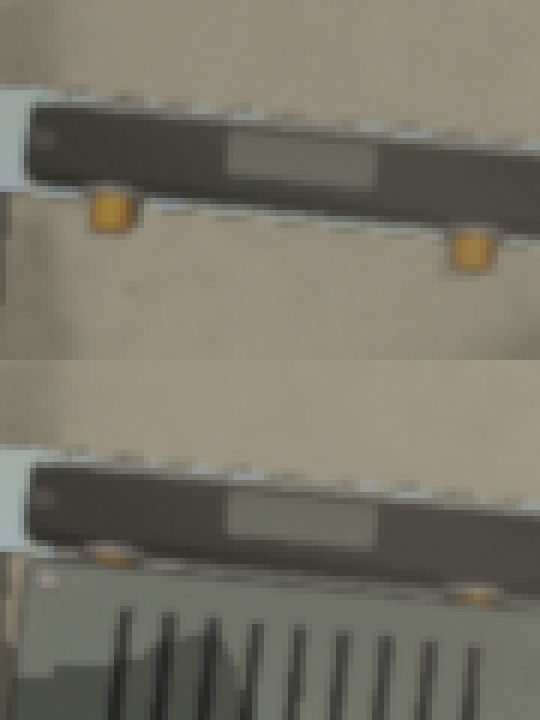

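View pics/cmp_side.png

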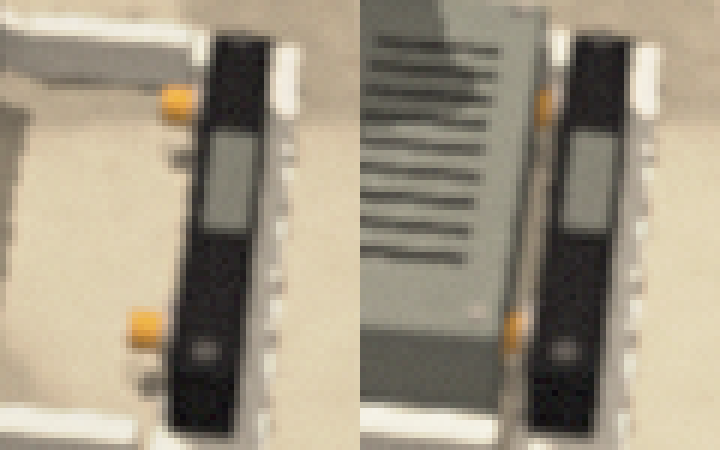

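```bash
python3 -c "
from psu import *
c=imaging.camera('side')
old=cv2.imread('pics/side0.png').astype(float);new=np.mean([c['pixels'].astype(float)]+[imaging.camera('side')['pixels'].astype(float) for _ in range(2)],0)
def sat(k): return (k[...,2]-k[...,0])   # R-B
for nm,(r0,r1,c0,c1) in {'L':(240,244,330,348),'R':(277,282,324,343)}.items():
    for t,k in(('old',old),('new',new)):
        s=sat(k)[r0:r1,c0:c1].mean(0); print(nm,t,s.round(0).astype(int))
P=np.array([.6187,-.0441,.022]);Q=np.array([.6076,-.1635,.022]);e=np.array([.9952,-.0976,0])*.01
print([np.linalg.norm(w2p(c,p+e)-w2p(c,p)) for p in (P,Q)])
"
```

```text
L old [ 42  42  40  40  38  38  61 117 150 156 153 122  68  28   9   2   4   6]
L new [ 16  17  20  21  22  21  22  17  16  56 102  84  46  23  10   4   5   4]
R old [ 46  45  45  45  45  44  51  81 130 149 151 144 106  60  27   9   4   4
   4]
R new [ 18  18  19  19  20  21  20  19  15  24  75 108  87  51  27  10   3   4
   5]
[np.float64(4.650188006128163), np.float64(5.1052402538032435)]
```

```bash
python3 -c "
from psu import *
print(bot.job_done())"
```

```text
the job is handed in; nothing more can be done
None
```

The power supply is in its dock, square between the rails with both plungers pushed in. I handed the job in at about 37 s of the 72 s allowed. I walked it in with the closed fingertips, nudging the right and left rear bumpers in turn, four or five strokes on each side.

What the last checks showed:
- **Square:** the case is about 0.05° off the dock axis in both cameras.
- **Between the rails:** it sits 3.5 mm (top camera) or 5.6 mm (side camera) right of the middle line. That leaves at least about 3 mm to the right rail. The two cameras disagree by about 2 mm, which matches the stated calibration error.
- **Plungers:** the front face is about 5–6 mm past the untouched plunger tips by case position in both cameras. The drop in visible brass gives about 6.3 mm on the left and 5.7 mm on the right. A rougher count of brass pixels gave about 4.7 mm. All of these are above the 3 mm needed and short of the 10 mm hard end.
- **Force:** the highest reading on a push was about 17 N. It was read only at the end of each move, so brief peaks in between were not seen.
- **Rest of the bench:** the arm was clear of everything at hand-in. I did not re-measure the cartons and note pad, but the arm worked only behind the case and never went near them.

One thing went wrong along the way: on the first move to the left corner the last joint reached its range limit and stopped the tool short. I backed off, turned the tool half round and carried on without touching anything.

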